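# Shim the power semiconductor under the clamp bar and hold it

## Robot

A 6-joint arm with a two-finger parallel gripper is mounted at the origin on the work surface. World frame = base frame: x ahead of the robot, y to its left, z up, the work surface at z = 0. Lengths are in m, angles in rad, forces in N, time in s.
With the tool pointing down it reaches from about 0.275 to 0.825 m from the base axis. Payload 4.9 kg.
Tool frame: the origin (TCP) lies midway between the tips of the shut fingers; the grasp point (between the pads) lies 19 mm behind it (bot.grip_depth is the distance from the TCP to the grasp point, in m); z points along the fingers, y is the line along which they close (so a half turn about z gives the same grasp; the last joint's range is limited). The gripper opens to 85 mm and grips with 20 to 120 N. Pads are 22 mm wide; open, the fingers measure 114 mm over their backs; the gripper's body (76 mm by 85 mm) begins 54 mm behind the grasp point. The pads swing forward as they close: fully open they stand 13 mm farther back than shut.
Start: joints at [-1.261, 0.326, -0.193, 1.052, 0, 1.437], TCP at [0.236, -0.497, 0.231] pointing down, gripper open.
Joint ranges: [-2.65, 2.65], [-0.97, 1.79], [-1.3, 1.35], [-1.93, 2.1], [-1.47, 1.37], [-3.14, 3.14]. Speed limits (rad/s): [2.57, 2.57, 3.14, 3.14, 3.14, 3.14].

## Interface

Orientations are given as a unit quaternion [w, x, y, z].
In Python, from cell import bot gives the robot as it stands. Calls block until the motion is done:
- bot.move_pose(position, orientation): joint-space move of the TCP to a pose.
- bot.move_linear(position, speed=0.15, rotation=None, until_force=None): straight line of the TCP; rotation=None keeps the orientation; speed is the mean speed in m/s. With until_force (N) it stops when the force on the tool has changed by that much, and returns True; else False.
- bot.goto_joints(angles): joint-space move.
- bot.set_gripper(opening, grasp_force=None): opening from 0.0 (shut) to 1.0 (fully open); grasp_force is the grip in N (None keeps the last); returns when the fingers have stopped.
- bot.wait(seconds).
- bot.solve_ik(position, orientation): joint angles nearest the present ones, or None.
- bot.camera(name): name is "scene" or "top"; returns the picture (384x512x3 uint8, red, green, blue); there is no depth.
- bot.calibration(name): a dict with "mtx" (3x3 intrinsics, pixels), "k1" (the pictures are not rectified: a ray, as slopes to the right and down, at radius r is drawn at 1 + k1 r^2 times it, then the intrinsics apply), "extrinsics" (4x4, takes a point from world to camera coordinates). Camera axes: x right, y down, z forward; pixel columns grow to the right and rows downward; lengths in m; the calibration is good to about 2 mm. A picture is of the moment at which its call begins. calibration takes no time and is no camera call.
A pose or a line that the arm cannot do raises bot.PlanningError and nothing moves.
- bot.close_job(): hands the job in; it is judged then, once.
Trained networks look in the newest picture that a camera, given by its name, has taken for a name from the list of things; names that differ only in an ending like _2 or _b are one class to them, and where a whole thing is asked for, a point or a joint stands for the part that bears it (a point fixed in the world has none). Each returns a list of dicts, best first, with "confidence" (0 to 1); they miss things now and then, are a little off and sometimes report something else, mostly with a low value. They report only what shows in the picture. A call takes as long as a camera call. They do not tell look-alikes from the thing itself.
- bot.search_frame(camera, thing): "bbox" ([left, top, width, height] in pixels, round what is visible of it).
Readings, each from a call of its own:
- bot.read_clock(): time.
- bot.read_joint_positions(): joint angles.
- bot.read_joint_vel(): joint speeds.
- bot.read_joint_efforts(): joint torques, N m.
- bot.read_position(): TCP position.
- bot.read_tool_rot(): TCP orientation.
- bot.read_ft_force(): force on the tool from outside, world axes, zero at the start.
- bot.read_moment(): the same for the moment, N m.
- bot.read_gripper_width(): opening from 0.0 (shut) to 1.0 (fully open).
- bot.read_finger_force(): force on a finger pad.
Only numpy, scipy, OpenCV 4.12 (cv2) and the standard library are available. Lean on these libraries where they do the work, as an engineer would, in place of code of your own. Each camera call takes 0.05 s, during which the arm holds its last target. There are 200 camera calls.

## Task

Stack the plain aluminium spacer plates flat and centred on the disc-shaped semiconductor in the jig, one at a time with the sprung bar open, until the bar, pushed down, no longer drops to its stop but bears on the stack just when it is level: it takes one plate or two, found by feel. Leave the plates you do not need on the bench clear of the jig, do not disturb the capacitor and the collar, and finish while holding the bar pressed firmly down on the stack with the gripper: do not let go.

Things in the scene. Friction and masses are not known exactly. Their poses are not given: they have to be found in the camera images.
- seat (a point): jig: steel base plate 180 x 90 x 10 mm fixed to the bench, with a round hole 61 mm wide. In it a disc-shaped power semiconductor (56 mm across, flat steel top face 52 mm across, white ceramic between) already stands on the bench. The point is the hole's centre on the bench (z = 0); x points to the hinge tower, away from the robot, up to 0.3 rad askew; z up
- stack_level (a point): point 62 mm above the seat, where the top of the right stack lies. The semiconductor is 42 or 52 mm high above the bench, differing from job to job, so two spacers or one, laid flat on it, reach this level. Two more semiconductors stand further back on the bench and are not used
- bar_hinge (a point): middle of the pressure bar's hinge axis, in the hinge tower (two cheeks, 58 mm apart outside, 78 mm high), 80 mm from the seat along the seat's x, 62 mm above the bench; the axis runs along the seat's y. A spring swings the bar open when let go, to 1.4 rad or more: pushing square on its thumb pad takes about 1 N when open, 2 N when level
- bar (a joint): angle of the pressure bar, rad: 0 = level over the stack, 1.9 = fully open (upright, leaning away from the robot), end stop at -0.085 (pad 11 mm below level). One spacer too few: it strikes the end stop, its foot clear of the stack. One too many: it stops on the stack at about 0.12. Right number: it stops on the stack at 0, give or take 0.02
- bar_foot (a point): lowest point of the domed foot (radius 12 mm) under the bar, 80 mm from the hinge axis and, with the bar level, at the height of the axis: it meets the middle of the stack
- bar_pad (a point): centre of the upper face of the rubber thumb pad (30 x 28 mm) at the bar's end, 125 mm from the hinge along the bar and 31 mm above the axis when level. The bar is 28 mm wide, 12 mm thick and reaches 140 mm from the hinge. x points along the bar to the hinge, z out of the pad (up when level, away from the robot when open)
- spacer0_c (a point): spacer plate: plain aluminium plate 50 x 32 x 10 mm (x, y, z), about 45 g, lying flat on the bench; the point is its centre, 5 mm above its underside. All four are alike. The capacitor and the collar lie in places of the same kind among them.
- spacer1_c (a point): spacer plate: plain aluminium plate 50 x 32 x 10 mm (x, y, z), about 45 g, lying flat on the bench; the point is its centre, 5 mm above its underside. All four are alike. The capacitor and the collar lie in places of the same kind among them.
- spacer2_c (a point): spacer plate: plain aluminium plate 50 x 32 x 10 mm (x, y, z), about 45 g, lying flat on the bench; the point is its centre, 5 mm above its underside. All four are alike. The capacitor and the collar lie in places of the same kind among them.
- spacer3_c (a point): spacer plate: plain aluminium plate 50 x 32 x 10 mm (x, y, z), about 45 g, lying flat on the bench; the point is its centre, 5 mm above its underside. All four are alike. The capacitor and the collar lie in places of the same kind among them.
- capacitor_c (a point): capacitor, not to be disturbed: black upright can, 35 mm diameter, 45 mm high (terminals to 50 mm); the point is its centre, 22.5 mm up
- collar_c (a point): steel collar, not to be disturbed: flat ring, 44 mm outside, 22 mm inside, 12 mm high; the point is its centre, 6 mm up
Not all that is in view belongs to the job. What is shaped like the part that bears spacer1_c but brown or pink is not meant.

How it is judged:
By the outcome, as a careful person would: the job done as asked, in the order asked, and still so for the second after the job is handed in, while the arm keeps its last pose, push and grip.
It also fails if it takes over 72 s, if anything falls off the work surface, if the arm or the gripper's body presses on something with over 40 N, if the wrist force passes 120 N, or if a joint passes its speed limit or range.

## Working session

There is one attempt and no reset: what is moved stays moved. The work goes in short steps, each a Python script; the robot and the scene stay as the last script left them, time stands still between calls to the robot, and variables do not carry over. Pictures are saved under pics/ and viewed, at most 10 in all, crops included, and the job is handed in when it is done.

```bash
mkdir -p pics; ls; python3 - <<'E'
from cell import bot
import cv2,numpy as np
for n in("scene","top"):
    im=bot.camera(n);cv2.imwrite(f"pics/{n}0.png",cv2.resize(im[:,:,::-1],(800,600),interpolation=cv2.INTER_CUBIC))
    c=bot.calibration(n);print(n,c)
    for t in("spacer0_c","capacitor_c","collar_c","bar","bar_pad","seat"):
        try:print(t,[(np.round(d["bbox"]).astype(int).tolist(),round(d["confidence"],2)) for d in bot.search_frame(n,t)])
        except Exception as e:print(t,e)
print(bot.read_clock(),bot.grip_depth)
E
```

```text
pics
scene {'mtx': array([[363.59559629,   0.        , 253.97052149],
       [  0.        , 363.59559629, 190.8143461 ],
       [  0.        ,   0.        ,   1.        ]]), 'k1': -0.10827430747114117, 'extrinsics': array([[ 0.70816647,  0.70579326, -0.01887104, -0.37201403],
       [ 0.49532842, -0.51568559, -0.69908377, -0.21826259],
       [-0.50314014,  0.48572033, -0.71479071,  1.11457953],
       [ 0.        ,  0.        ,  0.        ,  1.        ]])}
spacer0_c [([169, 265, 31, 22], 0.74), ([278, 138, 14, 12], 0.69)]
capacitor_c [([317, 156, 16, 24], 0.57)]
collar_c [([318, 131, 16, 12], 0.67)]
bar [([272, 152, 42, 53], 0.94), ([223, 151, 92, 78], 0.63)]
bar_pad [([275, 152, 41, 49], 0.95)]
seat [([220, 155, 97, 73], 0.66), ([277, 136, 15, 13], 0.21)]
top {'mtx': array([[397.73323358,   0.        , 254.06775718],
       [  0.        , 397.73323358, 184.20630515],
       [  0.        ,   0.        ,   1.        ]]), 'k1': -0.1373078929239569, 'extrinsics': array([[ 3.54418935e-03, -9.99706744e-01, -2.39554753e-02,
         1.78912370e-02],
       [-9.91657605e-01, -4.26905199e-04, -1.28899230e-01,
         5.44813363e-01],
       [ 1.28851203e-01,  2.42124725e-02, -9.91368309e-01,
         8.70128000e-01],
       [ 0.00000000e+00,  0.00000000e+00,  0.00000000e+00,
         1.00000000e+00]])}
spacer0_c [([153, 229, 23, 21], 0.76)]
capacitor_c [([162, 170, 20, 15], 0.7)]
collar_c [([114, 202, 19, 16], 0.61)]
bar [([225, 127, 25, 50], 0.97)]
bar_pad [([227, 126, 24, 54], 0.73)]
seat [([225, 130, 47, 107], 0.94)]
0.7 0.0187
```

View pics/top0.png

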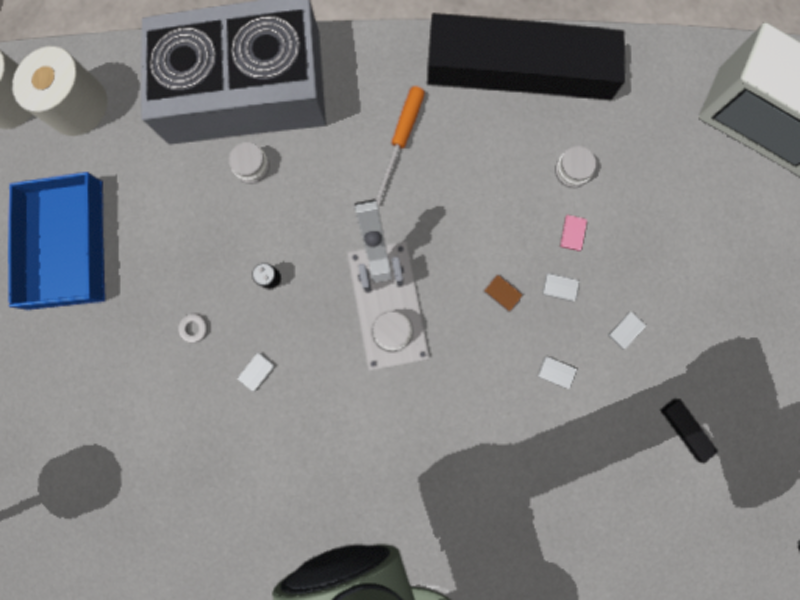

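View pics/scene0.png

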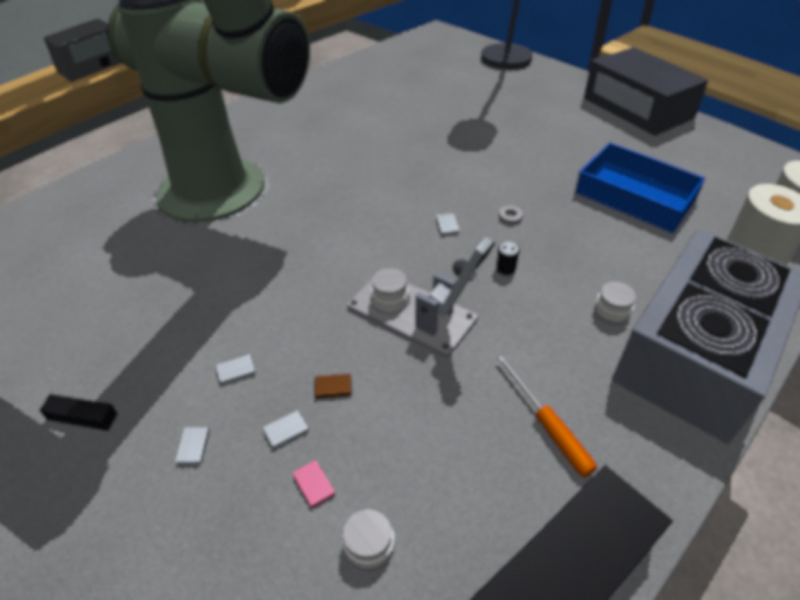

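The four plain grey-white plates in the top view (800x600) are at (256,371), (561,287), (628,330) and (558,373). The brown plate (503,292) and pink plate (573,232) have the same shape but are excluded by colour. The jig's disc is at (392,330), and the bar is upright at (372,235). The capacitor is at (266,275) and the collar at (193,327). Next I measure these and confirm them in a crop.

```bash
cat > h.py <<'E'
from cell import bot
import cv2,numpy as np
from scipy.spatial.transform import Rotation as R
def ray(n,uv):
    c=bot.calibration(n);K=c["mtx"];E=c["extrinsics"]
    p=cv2.undistortPoints(np.array(uv,float).reshape(-1,1,2),K,np.array([c["k1"],0,0,0,0.]))[:,0]
    d=np.c_[p,np.ones(len(p))]@E[:3,:3]
    return -E[:3,:3].T@E[:3,3],d
def plane(n,uv,z):
    o,d=ray(n,uv);return (o+d*((z-o[2])/d[:,2])[:,None])[:,:2]
def proj(n,P):
    c=bot.calibration(n);E=c["extrinsics"];r=cv2.Rodrigues(E[:3,:3])[0]
    return cv2.projectPoints(np.array(P,float).reshape(-1,1,3),r,E[:3,3],c["mtx"],np.array([c["k1"],0,0,0,0.]))[0][:,0]
def plates(n,im,guess,z=0.01):
    out=[]
    for u,v in guess:
        u,v=int(u),int(v);g=cv2.cvtColor(im,cv2.COLOR_RGB2GRAY)[v-22:v+22,u-22:u+22]
        g=cv2.resize(g,None,fx=4,fy=4,interpolation=cv2.INTER_CUBIC)
        t=(int(g[84:92,84:92].mean())+int(np.median(g)))/2
        l=cv2.connectedComponents((g>t).astype(np.uint8))[1]
        c=max(cv2.findContours((l==l[88,88]).astype(np.uint8),0,2)[0],key=len)[:,0]
        w=plane(n,(c+.5)/4-.5+[u-22,v-22],z).astype(np.float32)
        b=cv2.boxPoints(cv2.minAreaRect(w));e=[b[1]-b[0],b[2]-b[1]];L=[np.linalg.norm(x) for x in e]
        a=e[int(np.argmax(L))];out.append((b.mean(0),np.arctan(a[1]/a[0]),sorted(L)))
    return out
E
python3 - <<'E'
from h import *
im=bot.camera("top")
for p in plates("top",im,np.array([(256,371),(561,287),(628,330),(558,373)])/1.5625):print(np.round(p[0],4),round(p[1],3),np.round(p[2],4))
a=cv2.resize(im[122:242,218:284],None,fx=5,fy=5,interpolation=cv2.INTER_CUBIC)
b=cv2.resize(im[140:250,305:420],None,fx=4,fy=4,interpolation=cv2.INTER_CUBIC)
c=np.zeros((600,790,3),np.uint8);c[:600,:330]=a;c[:440,330:790]=b
cv2.imwrite("pics/crop1.png",c[:,:,::-1])
s=bot.camera("scene")
cv2.imwrite("pics/crop2.png",cv2.resize(s[140:235,215:325],None,fx=6,fy=6,interpolation=cv2.INTER_CUBIC)[:,:,::-1])
E
```

```text
[0.4216 0.2327] -0.653 [0.0317 0.0493]
[ 0.5504 -0.2265] 1.336 [0.0321 0.0486]
[ 0.4847 -0.3267] -0.783 [0.0317 0.0485]
[ 0.4221 -0.2178] 1.17 [0.0315 0.0493]
```

View pics/crop1.png

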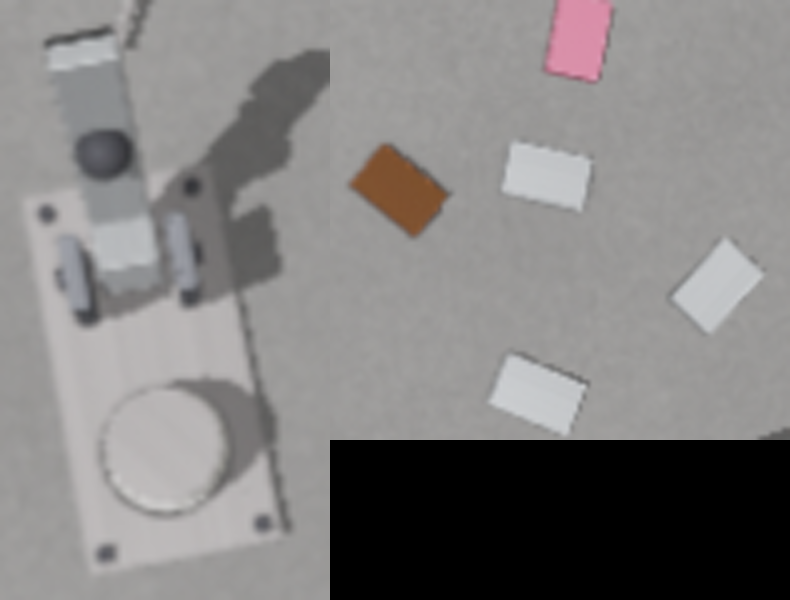

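View pics/crop2.png

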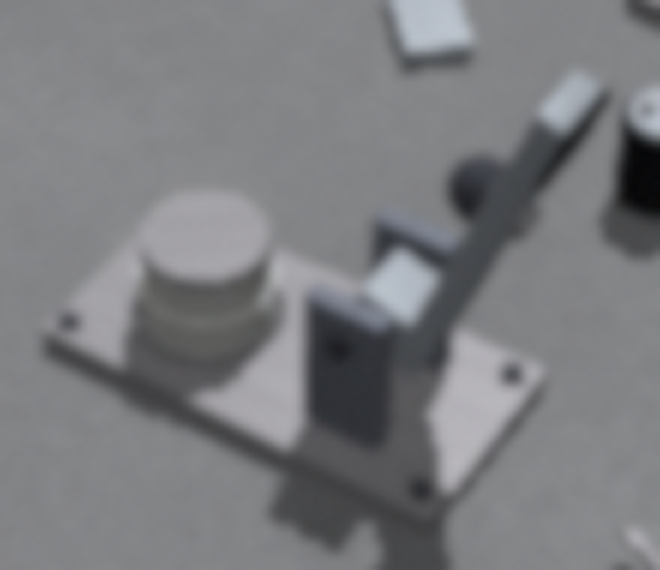

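Crop 1 confirms it: the jig disc is centred at (165,449) and the base screws are at (47,213), (192,186), (106,553) and (263,523). The three right-hand plates are plain grey-white, next to the brown and pink ones. In crop 2 the disc top is centred at (206,236) and the bar stands open.

```bash
python3 - <<'E'
from h import *
f=lambda p,s,o:(np.array(p,float)+.5)/s-.5+o
S=plane("top",f([(47,213),(192,186),(106,553),(263,523)],5,[218,122]),.01)
print(np.round(S,4),[np.linalg.norm(S[i]-S[j]) for i,j in((0,1),(2,3),(0,2),(1,3))],"ctr",S.mean(0))
yaws=[np.arctan2(*(S[0]-S[2])[::-1]),np.arctan2(*(S[1]-S[3])[::-1]),np.arctan2(-(S[0]-S[1])[0],(S[0]-S[1])[1]),np.arctan2(-(S[2]-S[3])[0],(S[2]-S[3])[1])]
print("yaw",yaws)
A=[];B=[]
for n,p in(("top",f([(165,449)],5,[218,122])),("scene",f([(206,236)],6,[215,140]))):
    o,d=ray(n,p);d=d[0]/np.linalg.norm(d);M=np.eye(3)-np.outer(d,d);A.append(M);B.append(M@o)
    for z in(.042,.052):print(n,z,plane(n,p,z))
X=np.linalg.solve(sum(A),sum(B));print("disc",X,[np.linalg.norm(a@X-b) for a,b in zip(A,B)])
E
```

```text
[[ 0.5957  0.0838]
 [ 0.6086  0.0152]
 [ 0.4362  0.0545]
 [ 0.4502 -0.018 ]] [np.float64(0.06970477074116646), np.float64(0.07391983743434108), np.float64(0.1622401800754574), np.float64(0.16185821417384308)] ctr [0.52267893 0.03386859]
yaw [np.float64(0.1811799364927571), np.float64(0.20720527336362538), np.float64(0.18574078946169956), np.float64(0.19138968272208973)]
top 0.042 [[0.48243405 0.02637875]]
top 0.052 [[0.48182429 0.02604969]]
scene 0.042 [[0.47703603 0.03262281]]
scene 0.052 [[0.48468723 0.02549802]]
disc [0.48241619 0.02666694 0.04956315] [np.float64(0.0006949551945151768), np.float64(0.0006949551945152093)]
```

```bash
cat >> h.py <<'E'
seat=np.array([.482,.0262]);YAW=.192
def down(yaw,pos):
    best=None
    for k in(-1,0,1):
        r=(R.from_euler('z',yaw+k*np.pi)*R.from_euler('x',np.pi)).as_quat(scalar_first=True)
        q=bot.solve_ik(pos,r)
        if q is not None and (best is None or abs(q[5])<best[0]):best=(abs(q[5]),r)
    return best[1]
def pick(xy,yaw):
    p=[*xy,.10];r=down(yaw,p)
    bot.set_gripper(.62,40);bot.move_pose(p,r);bot.move_linear([*xy,.003],.12)
    bot.set_gripper(0,40);print("width",bot.read_gripper_width()*85,"force",bot.read_finger_force())
    bot.move_linear([*xy,.15],.2)
def place(ztop):
    p=[*seat,.14];bot.move_pose(p,down(YAW,p));bot.move_linear([*seat,ztop+.012],.12)
    c=bot.move_linear([*seat,ztop-.013],.02,until_force=3);z=bot.read_position();print("contact",c,np.round(z,4))
    bot.set_gripper(.55);bot.move_linear([*seat,.2],.2)
E
python3 - <<'E'
from h import *
pick((.4221,-.2178),1.17);place(.055)
im=bot.camera("top");s=bot.camera("scene")
a=cv2.resize(im[180:242,218:284],None,fx=6,fy=6,interpolation=cv2.INTER_CUBIC)
b=cv2.resize(s[140:235,215:325],None,fx=3.9,fy=3.9,interpolation=cv2.INTER_CUBIC)
c=np.zeros((600,800,3),np.uint8);c[:a.shape[0],:a.shape[1]]=a[:600];c[:b.shape[0],400:400+b.shape[1]]=b[:,:400]
cv2.imwrite("pics/pl1.png",c[:,:,::-1]);print(bot.read_clock())
# feasibility of tilted press
ct=np.cos(YAW);st=np.sin(YAW)
for al in(0,.4,.7,.9,1.1):
  row=[]
  for th in(1.9,1.4,.9,.4,0):
    d=np.array([-np.cos(th),np.sin(th)]);n=np.array([np.sin(th),np.cos(th)])
    p=np.array([.08,.062])+.125*d+.031*n+.03*n
    a=min(al,th)
    r=(R.from_euler('z',YAW)*R.from_euler('y',a)*R.from_euler('x',np.pi))
    row.append([None if (q:=bot.solve_ik([seat[0]+ct*p[0],seat[1]+st*p[0],p[1]],(r*R.from_euler('z',k)).as_quat(scalar_first=True))) is None else np.round(q,2).tolist() for k in(0,np.pi)][0] )
  print(al,row)
E
```

```text
width 30.45470697818686 force 39.74843144416809
contact True [0.4821 0.0262 0.056 ]
8.9167
0 [[-0.02, 0.58, 0.02, 1.01, 0.0, 2.93], [-0.04, 0.44, -0.11, 1.02, 0.0, 2.91], [-0.07, 0.32, -0.29, 0.96, 0.0, 2.88], [-0.11, 0.24, -0.49, 0.84, 0.0, 2.84], [-0.13, 0.24, -0.63, 0.71, 0.0, 2.82]]
0.4 [[0.01, 0.95, 0.65, 1.66, -0.07, 2.98], [-0.0, 0.79, 0.41, 1.59, -0.08, 2.96], [-0.02, 0.64, 0.14, 1.47, -0.08, 2.94], [-0.05, 0.55, -0.1, 1.31, -0.09, 2.92], [-0.13, 0.24, -0.63, 0.71, 0.0, 2.82]]
0.7 [None, [0.02, 1.12, 0.93, 2.07, -0.11, 3.01], [-0.0, 0.91, 0.49, 1.85, -0.12, 2.99], [-0.05, 0.55, -0.1, 1.31, -0.09, 2.92], [-0.13, 0.24, -0.63, 0.71, 0.0, 2.82]]
0.9 [None, None, None, [-0.05, 0.55, -0.1, 1.31, -0.09, 2.92], [-0.13, 0.24, -0.63, 0.71, 0.0, 2.82]]
1.1 [None, None, None, [-0.05, 0.55, -0.1, 1.31, -0.09, 2.92], [-0.13, 0.24, -0.63, 0.71, 0.0, 2.82]]
```

View pics/pl1.png

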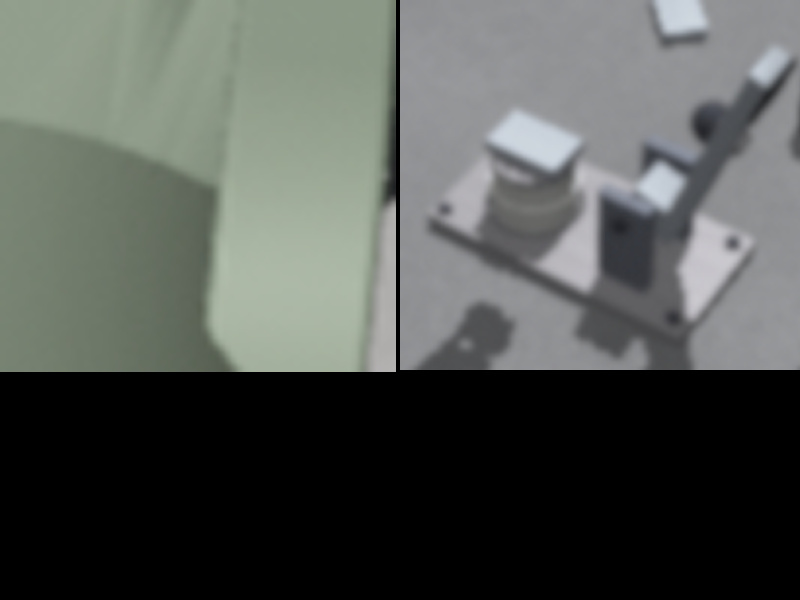

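The first plate lies flat and centred on the disc, at (534,142) in the right half. Contact at 0.056 suggests the 52 mm semiconductor. Now I test that with the bar.

```bash
cat >> h.py <<'E'
def padpose(th,off=0.):
    a=np.clip(th,0,.4);d=np.array([-np.cos(th),np.sin(th)]);n=np.array([np.sin(th),np.cos(th)]);u=np.array([-np.cos(a),np.sin(a)])
    p=np.array([.08,.062])+.125*d+(.031+off)*n-.011*min(1,(max(th,0)-a)/.3)*u
    r=R.from_euler('z',YAW)*R.from_euler('y',a)*R.from_euler('xz',[np.pi,np.pi])
    return np.array([seat[0]+np.cos(YAW)*p[0],seat[1]+np.sin(YAW)*p[0],p[1]]),r.as_quat(scalar_first=True)
E
python3 - <<'E'
from h import *
s=bot.camera("scene");p=plates("scene",s,[(249.4,176.4)],.062)[0];print("plate on disc",p)
p,r=padpose(1.9,.04);hi=p+[0,0,.12]
bot.set_gripper(0)
bot.move_pose(hi,r);bot.move_linear(p,.15)
f0=np.array(bot.read_ft_force());print("f0",np.round(f0,2))
for th in(1.9,1.7,1.5,1.3,1.1,.9,.7,.5,.35,.2):
    p,r=padpose(th);bot.move_linear(p,.1,rotation=r)
    print(th,np.round(np.array(bot.read_ft_force())-f0,1),end=" ")
print(bot.read_clock())
s=bot.camera("scene")
cv2.imwrite("pics/press1.png",cv2.resize(s[110:235,190:325],None,fx=4.8,fy=4.8,interpolation=cv2.INTER_CUBIC)[:,:,::-1])
E
```

```text
plate on disc (array([0.483375  , 0.02733531], dtype=float32), np.float32(0.19262715), [np.float32(0.03066198), np.float32(0.048483517)])
f0 [ 0.43 -0.36  0.55]
1.9 [-0.4  1.  -0.2] 1.7 [ 0.4  0.1 -0.5] 1.5 [ 0.6 -0.  -0.5] 1.3 [ 0.5  0.9 -0.6] 1.1 [0.5 0.3 0.3] 0.9 [0.3 0.8 0.2] 0.7 [-0.9  0.7 -0.2] 0.5 [-1.1  0.4  0.5] 0.35 [-0.3  0.6  1. ] 0.2 [-0.2  0.4  1. ] 15.9833
```

View pics/press1.png

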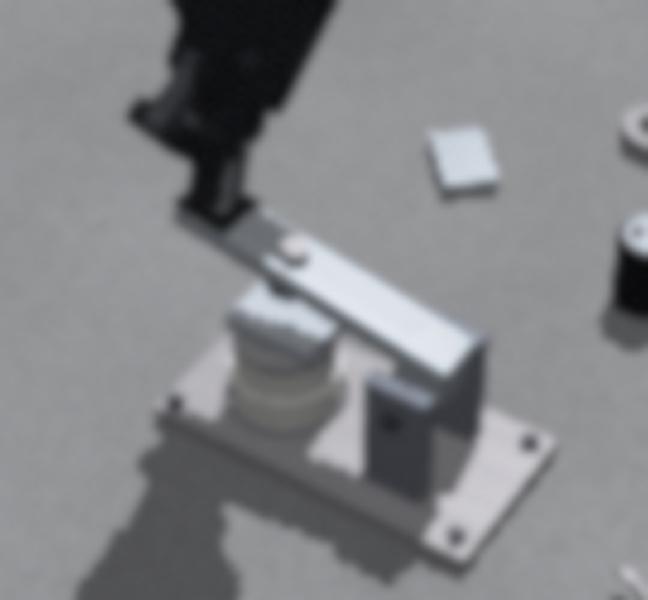

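The bar is nearly level, with the fingertips on its pad at (215,210) and its foot above the plate. Now I press slowly until it bears.

```bash
python3 - <<'E'
from h import *
p,r=padpose(.1);bot.move_linear(p,.06,rotation=r)
q,r=padpose(0);bot.move_linear(q+[0,0,.004],.04,rotation=r);print(np.round(bot.read_position(),4),np.round(bot.read_ft_force(),1))
q,r=padpose(0)
c=bot.move_linear(q-[0,0,.018],.012,until_force=12)
z=bot.read_position();print(c,np.round(z,4),np.round(bot.read_ft_force(),1),"theta",(z[2]-.093)/.125,bot.read_clock())
s=bot.camera("scene")
cv2.imwrite("pics/press2.png",cv2.resize(s[110:235,190:325],None,fx=4.8,fy=4.8,interpolation=cv2.INTER_CUBIC)[:,:,::-1])
E
```

```text
[0.4383 0.0175 0.0974] [0.  0.6 2. ]
True [0.4376 0.0174 0.0923] [-1.1  0.3  8.1] theta -0.005472342859672796 17.5167
```

View pics/press2.png

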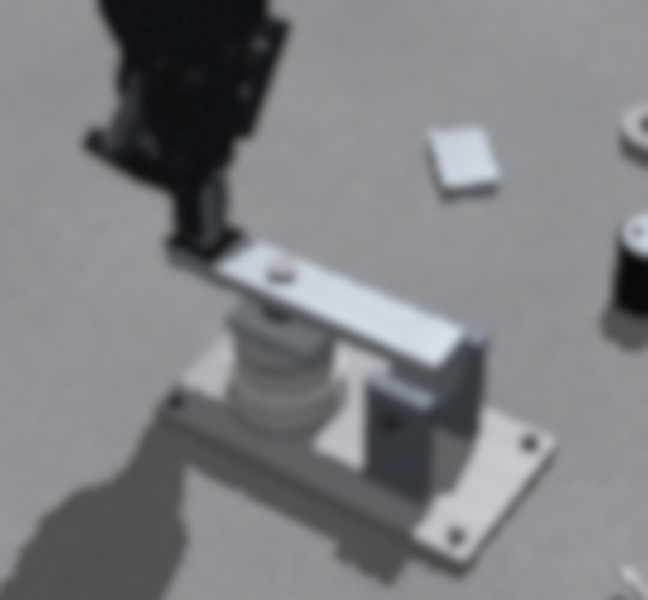

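The bar stopped on the stack at theta ≈ -0.005 (pad at 92.3 mm; the end stop would be about 82 mm), so one plate is right. I increase the push and hold it.

```bash
python3 - <<'E'
from h import *
for i in range(12):
    f=bot.read_ft_force()[2]
    if f>18:break
    p=np.array(bot.read_position())
    if i==0:t=p.copy()
    t[2]-=.0005;bot.move_linear(t,.01);bot.wait(.2)
bot.wait(.7);z=bot.read_position();print(i,np.round(t,4),np.round(z,4),np.round(bot.read_ft_force(),1),bot.read_clock())
E
```

```text
4 [0.4376 0.0174 0.0903] [0.4376 0.0174 0.0918] [-6.8 -0.8 20.8] 20.0667
```

```bash
python3 -c "
from cell import bot
print(bot.read_ft_force(),bot.close_job())"
```

```text
the job is handed in; nothing more can be done
[-6.83370297 -0.76147181 20.84597596] None
```

I handed the job in with one spacer plate flat on the semiconductor, centred to within about 2 mm, and the gripper holding the level bar down on it at about 21 N; the other three plates, the capacitor and the collar were not touched.

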